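Empty the plug mould and hold its sprung levelling arm at the stop

ROBOT

A 7-joint arm with a two-finger parallel gripper is mounted at the origin on a cart in front of the work surface, level with it; the furniture and walls round the work are solid. World frame = base frame: x ahead of the robot, y to its left, z up, the work surface at z = 0. Lengths are in m, angles in rad, forces in N, time in s.
With the tool pointing down it reaches from about 0.425 to 0.875 m from the base axis. Payload 4.7 kg.
Tool frame: the origin (TCP) lies midway between the tips of the shut fingers; the grasp point (between the pads) lies grasp_offset behind it (grasp_offset is the distance from the TCP to the grasp point, in m); z points along the fingers, y is the line along which they close (so a half turn about z gives the same grasp; the last joint's range is limited). The gripper opens to 85 mm and grips with 20 to 120 N. Pads are 22 mm wide; open, the fingers measure 114 mm over their backs; the gripper's body (76 mm by 85 mm) begins 54 mm behind the grasp point. The pads swing forward as they close: fully open they stand 13 mm farther back than shut.
Start: joints at [1.193, 0.321, -0.07, 1.45, 0.023, 1.371, -0.057], TCP at [0.248, -0.601, 0.231] pointing down, gripper open.
Joint ranges: [-2.86, 2.86], [-0.3, 2.09], [-1.38, 1.24], [0.06, 2.45], [-1.56, 4.7], [0.09, 2.05], [-2.69, 2.69]. Speed limits (rad/s): [2.57, 2.57, 3.14, 3.14, 3.14, 3.14, 3.14].

INTERFACE

Orientations are given as [roll, pitch, yaw] about the fixed x, y, z axes, in that order (R = Rz(yaw) Ry(pitch) Rx(roll)).
In Python, from bench import reach, move_l, set_joints, command_gripper, wait, ik, grab_frame, PlanningError, close_job, silhouettes, pinpoint, get_time_s, get_q, get_dq, get_effort, get_eef_pos, get_orientation, get_contact_force, get_moment, get_opening, get_grasp_force, grasp_offset gives the robot as it stands. The module is installed in compiled form; this text tells all that it offers. Calls block until the motion is done:
- reach(position, orientation): joint-space move of the TCP to a pose.
- move_l(position, rotation=None, velocity=0.15): straight line of the TCP; rotation=None keeps the orientation; velocity is the mean speed in m/s.
- set_joints(angles): joint-space move.
- command_gripper(opening, strength=None): finger opening in m; strength is the grip in N (None keeps the last); returns when the fingers have stopped.
- wait(seconds).
- ik(position, orientation): joint angles nearest the present ones, or None.
- grab_frame(name): name is "scene" or "top" or "wrist"; returns a dict with "pixels" (420x560x3 uint8, blue, green, red), "fx", "fy", "cx", "cy" (pixels), "world_from_camera" (4x4, takes a point from camera to world coordinates); the wrist camera has in their place "tool_from_camera" (4x4, takes a point from camera to tool coordinates, whose origin is the TCP and whose axes are the flange's). Camera axes: x right, y up, looking along -z (the intrinsics and any distortion apply to the point x, -y, -z); pixel columns grow to the right and rows downward; lengths in m; the calibration is good to about 2 mm. A picture is of the moment at which its call begins: read the wrist's pose just before it. There is no depth.
A pose or a line that the arm cannot do raises PlanningError and nothing moves.
- close_job(): hands the job in; it is judged then, once.
Trained networks look in a picture, given as the dict that the camera call returned (one of the last four; its "shot" number tells which), for a name from the list of things; names that differ only in an ending like _2 or _b are one class to them, and where a whole thing is asked for, a point or a joint stands for the part that bears it (a point fixed in the world has none). Each returns a list of dicts, best first, with "confidence" (0 to 1); they miss things now and then, are a little off and sometimes report something else, mostly with a low value. They report only what shows in the picture. A call takes as long as a camera call. They do not tell look-alikes from the thing itself.
- silhouettes(picture, query): "mask" (420x560 bool, what is visible of it).
- pinpoint(picture, query): "location" ([x, y, z] in m, in world coordinates, good to about 4 mm: a listed point, or the origin of a listed thing).
Readings, each from a call of its own:
- get_time_s(): time.
- get_q(): joint angles.
- get_dq(): joint speeds.
- get_effort(): joint torques, N m.
- get_eef_pos(): TCP position.
- get_orientation(): TCP orientation.
- get_contact_force(): force on the tool from outside, world axes, zero at the start.
- get_moment(): the same for the moment, N m.
- get_opening(): finger opening in m.
- get_grasp_force(): force on a finger pad.
Only numpy, scipy, OpenCV 4.12 (cv2) and the standard library are available. Lean on these libraries where they do the work, as an engineer would, in place of code of your own. Each camera call takes 0.05 s, during which the arm holds its last target. There are 200 camera calls.

TASK

Lift the cast white plug out of the mould and stand it upright in the steel instrument tray, without the levelling arm touching it. Then swing the sprung levelling arm across the empty mould as far as it goes, to its stop, and finish while still holding it there against its spring: do not let go of it. Leave the small jar, the amber bottle and the cork where they are.

Things in the scene. Friction and masses are not known exactly. Their poses are not given: they have to be found in the camera images.
- plug_mid (a point): Centre (half-way up) of the loose cast plug: white, round, 40 mm tall, about 60 g; z is its axis, up. Its foot is a tapered disc 42 mm across, 17 mm high; above it a round grip head 30 mm across, 21 mm high. At the start the foot stands 14 mm deep in the mould cavity with about 1.5 mm play, and the plug rises 26 mm above the mould's top face. It lifts straight up.
- cavity (a point): Centre of the mouth of the open round mould cavity (45 mm across, 14 mm deep) in the top face of a steel mould block 80 x 80 mm, whose top face is 36 mm above the worktop. The block stands on an aluminium base plate 180 x 110 x 12 mm, fixed to the worktop. The point's x axis points, level, from the cavity to the arm's pivot.
- pivot (a point): The levelling arm's upright pivot axis, 85 mm from the cavity centre, at the arm's mid thickness (44 mm above the worktop). The boss there is 28 mm across and rises to 54 mm above the worktop. Fixed to the base plate; moves with the mould.
- handle (a point): Point on the upright black handle post at the free end of the levelling arm: round, 16 mm across, standing from 48 to 110 mm above the worktop; the point lies on its axis 84 mm above the worktop. The post is 140 mm from the pivot axis and travels on a level circle about it.
- levelling_arm (a joint): Swing of the steel levelling arm about the pivot, rad: 0 at rest, where its spring keeps it, 1.3 at the stop, where the arm lies across the cavity's centre and the handle is 55 mm beyond it. Growing values turn it counter-clockwise seen from above. The spring pulls back with about 3 N at the handle at rest, 7 N at the stop. The arm passes 2 to 4 mm above the mould and would strike the plug.
- tray: Loose shallow steel instrument tray, 124 x 224 mm over its rim (long side along its own y), rim 19 mm high. The origin is the centre of its underside; the flat inner floor is about 2 mm above that.
- jar_d: Bystander: small white ointment jar with a red screw lid, 45 mm across, 40 mm tall. Origin: centre of its underside.
- amber_1: Bystander: amber glass bottle with a black cap, 40 mm across, 86 mm tall. Origin: centre of its underside.
- stopper_b: Bystander: cork stopper, 30 mm across, 22 mm tall. Origin: centre of its underside.
Mind the look-alikes: they are no part of the job. Of the things that look like the part that bears plug_mid, the smallest one is meant.

How it is judged:
By the outcome, as a careful person would: the job done as asked, in the order asked, and still so for the second after the job is handed in, while the arm keeps its last pose, push and grip.
It also fails if it takes over 58 s, if anything falls off the work surface, if the arm or the gripper's body presses on something with over 40 N, if the wrist force passes 120 N, or if a joint passes its speed limit or range.

## Working session

There is one attempt and no reset: what is moved stays moved. The work goes in short steps, each a Python script; the robot and the scene stay as the last script left them, time stands still between calls to the robot, and variables do not carry over. Pictures are saved under pics/ and viewed, at most 10 in all, crops included, and the job is handed in when it is done.

```bash
mkdir -p pics
python3 - <<'E'
from bench import *
import cv2,numpy as np
ims=[]
for n in("scene","top"):
    p=grab_frame(n); ims.append(p["pixels"]); cv2.imwrite(f"pics/{n}0.png",p["pixels"])
    print(n,np.round(p["world_from_camera"],3).tolist(),p["fx"],p["fy"],p["cx"],p["cy"],[k for k in p])
    for q in("plug_mid","cavity","pivot","handle","tray","jar_d","amber_1","stopper_b"):
        print(q,[(np.round(d["location"],3).tolist(),round(d["confidence"],2)) for d in pinpoint(p,q)])
print(get_time_s(),get_eef_pos(),get_orientation(),grasp_offset,get_opening())
E
```

```text
scene [[0.792, 0.456, -0.406, -0.019], [-0.61, 0.598, -0.52, -0.706], [0.006, 0.659, 0.752, 1.109], [0.0, 0.0, 0.0, 1.0]] 465.0793121071512 465.0793121071512 285.80382132678517 205.55160407390377 ['pixels', 'fx', 'fy', 'cx', 'cy', 'world_from_camera', 'shot']
plug_mid [([0.485, -0.048, 0.04], 0.43)]
cavity [([0.487, -0.046, 0.035], 0.75)]
pivot [([0.571, -0.031, 0.043], 0.78)]
handle [([0.509, 0.09, 0.082], 0.95)]
tray []
jar_d [([0.705, 0.101, -0.001], 0.63)]
amber_1 [([0.647, -0.202, -0.001], 0.6)]
stopper_b [([0.419, 0.366, 0.003], 0.57)]
top [[0.125, 0.967, -0.221, 0.324], [-0.992, 0.122, -0.026, 0.002], [0.002, 0.222, 0.975, 1.03], [0.0, 0.0, 0.0, 1.0]] 400.7311657031539 400.7311657031539 283.0458467306059 206.36006206691593 ['pixels', 'fx', 'fy', 'cx', 'cy', 'world_from_camera', 'shot']
plug_mid [([0.381, 0.09, 0.03], 0.87), ([0.387, -0.18, 0.03], 0.56), ([0.487, -0.044, 0.041], 0.55)]
cavity [([0.483, -0.05, 0.039], 0.62)]
pivot [([0.572, -0.031, 0.04], 0.85), ([0.652, -0.202, 0.003], 0.65)]
handle [([0.487, -0.051, 0.046], 0.21)]
tray [([0.5, -0.337, 0.002], 0.91)]
jar_d [([0.705, 0.104, 0.002], 0.66)]
amber_1 [([0.649, -0.2, 0.0], 0.53), ([0.573, -0.03, 0.042], 0.19)]
stopper_b [([0.423, 0.363, 0.006], 0.6)]
0.9 [ 0.24817969 -0.60076715  0.23133769] [3.14154172e+00 7.85554766e-05 3.91850031e-01] 0.0187 0.08566841091080309
```

View pics/scene0.png

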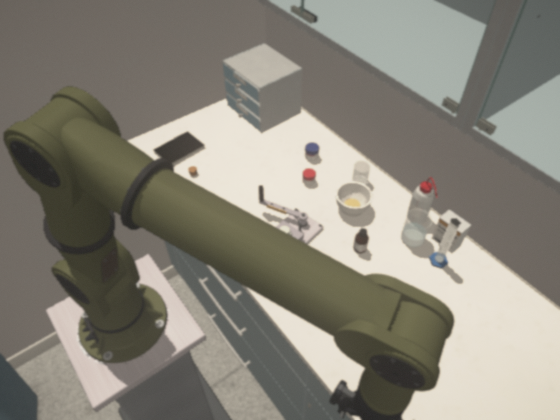

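View pics/top0.png

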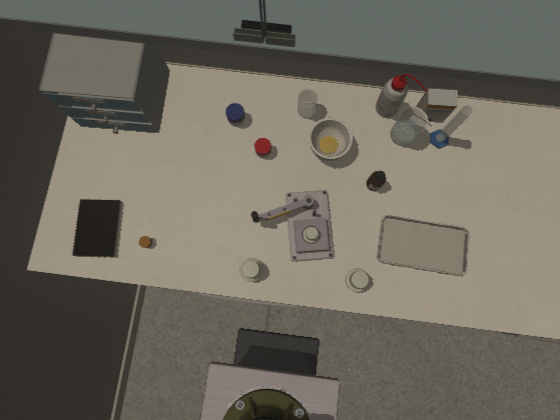

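The top view shows the mould with the narrow plug at about (311,234), the arm boss at (308,202), the handle at (256,216) and the tray at (423,245). The two wider look-alikes are at (251,269) and (358,280). Next I'll look from above with the wrist camera.

Run:
```python
from bench import *
import cv2,numpy as np
try: reach([0.486,-0.046,0.20],[np.pi,0,0.17])
except PlanningError as e: print(e)
print(get_time_s(),get_eef_pos(),get_orientation(),get_q())
p=grab_frame("wrist"); cv2.imwrite("pics/w1.png",p["pixels"])
print(np.round(p["tool_from_camera"],3).tolist(),p["fx"],p["cx"],p["cy"])
t=grab_frame("top")
for im in(p,t):
  for q in("plug_mid","cavity","pivot","handle"):
    print(q,[(np.round(d["location"],4).tolist(),round(d["confidence"],2)) for d in pinpoint(im,q)])
```

```text
3.0667 [ 0.4861307  -0.04711654  0.20005223] [ 3.14149064e+00 -1.17945189e-04  1.68216986e-01] [ 0.68801209  0.02286026 -0.64826301  1.86368023  0.0145781   1.25958307
 -1.36716691]
[[-0.001, 0.952, 0.305, 0.078], [1.0, 0.001, 0.001, -0.001], [0.001, 0.305, -0.952, -0.143], [0.0, 0.0, 0.0, 1.0]] 321.63080195630664 280.5164971268417 206.99811151503482
plug_mid [([0.3892, -0.1769, 0.0273], 0.96), ([0.3828, 0.0863, 0.0282], 0.8), ([0.4874, -0.0433, 0.037], 0.78)]
cavity []
pivot [([0.5706, -0.0316, 0.0457], 0.96)]
handle []
plug_mid [([0.3817, 0.0878, 0.0254], 0.8), ([0.3859, -0.1784, 0.027], 0.54)]
cavity [([0.4995, -0.3375, 0.0043], 0.57)]
pivot [([0.5733, -0.0284, 0.0439], 0.63)]
handle [([0.4987, -0.3393, 0.0033], 0.74), ([0.6497, -0.2005, 0.0009], 0.68), ([0.5072, 0.0923, 0.0832], 0.64)]
```

View pics/w1.png

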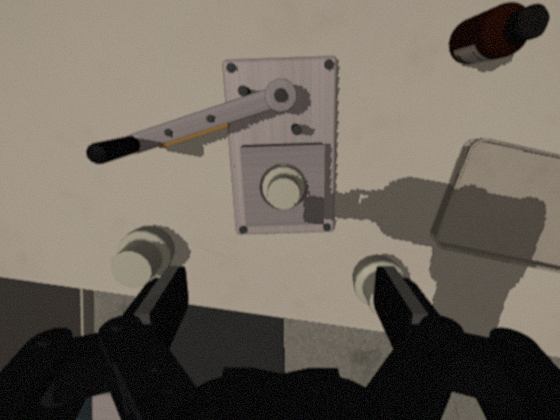

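The wrist view shows the plug head top at about (285,192), the boss top at (281,95) and the handle top at (97,153). I'll back-project these.

```bash
cat > h.py <<'E'
from bench import *
import cv2,numpy as np
from scipy.spatial.transform import Rotation as Ro
def cam(p,pos=None,rpy=None):
    if "world_from_camera" in p: return p["world_from_camera"]
    T=np.eye(4);T[:3,:3]=Ro.from_euler("xyz",rpy).as_matrix();T[:3,3]=pos
    return T@p["tool_from_camera"]
def bp(p,T,u,v,z):
    d=T[:3,:3]@np.array([(u-p["cx"])/p["fx"],-(v-p["cy"])/p["fy"],-1]);o=T[:3,3]
    return o+d*(z-o[2])/d[2]
D=[np.pi,0,0.17]
E
python3 - <<'E'
from h import *
e,o=get_eef_pos(),get_orientation()
p=grab_frame("wrist");T=cam(p,e,o)
for n,u,v,z in(("plug",285,192,.062),("boss",281,95,.054),("handle",97,153,.110),("blkL",241,145,.036),("blkR",323,144,.036)): print(n,np.round(bp(p,T,u,v,z),4))
c=cv2.resize(p["pixels"][130:230,230:345],None,fx=6,fy=6,interpolation=cv2.INTER_CUBIC);cv2.imwrite("pics/c1.png",c[:600,:690])
E
```

```text
plug [ 0.4885 -0.0488  0.062 ]
boss [ 0.5697 -0.0312  0.054 ]
handle [0.507  0.0929 0.11  ]
blkL [ 0.5199 -0.0014  0.036 ]
blkR [ 0.5338 -0.0775  0.036 ]
```

View pics/c1.png

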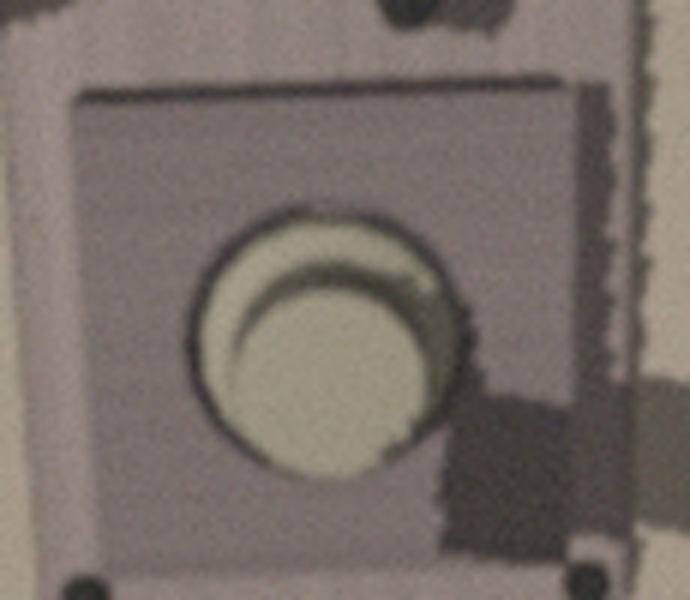

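Run:
```python
from h import *
D=[np.pi,0,0.19]
move_l([0.487,-0.0483,0.10],D,0.15)
move_l([0.487,-0.0483,0.041],D,0.08)
print(get_eef_pos(),get_contact_force())
command_gripper(0.05,30); command_gripper(0.015,30)
print(get_opening(),get_grasp_force(),get_contact_force(),get_eef_pos(),get_time_s())
p=grab_frame("wrist"); cv2.imwrite("pics/w2.png",p["pixels"])
```

```text
[ 0.48742809 -0.04822366  0.04129476] [-0.05577877  0.37045461  0.67019496]
0.028972713774329004 30.10313668870367 [0.14891352 0.58407301 2.67007829] [ 0.48727433 -0.04834233  0.04125861] 6.075
```

View pics/w2.png

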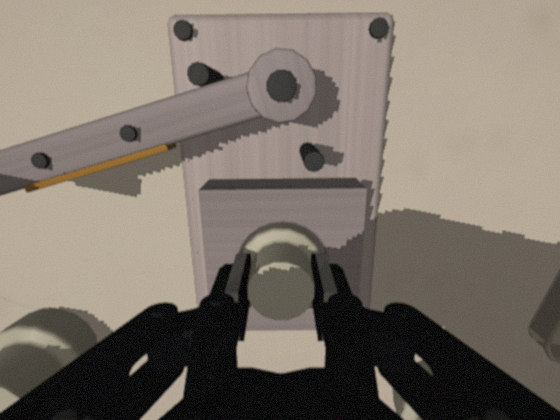

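The wrist view shows the head gripped squarely between the pads at about (282,285). I'll lift, carry and place it.

Run:
```python
from h import *
D=[np.pi,0,0.19]
move_l([0.4873,-0.0483,0.075],None,0.06)
print(get_opening(),get_grasp_force(),get_contact_force())
move_l([0.4873,-0.0483,0.14],None,0.15)
move_l([0.5,-0.335,0.14],[np.pi,0,0.0],0.2)
move_l([0.5,-0.335,0.035],None,0.12)
f0=get_contact_force()[2]
for z in np.arange(0.030,0.016,-0.0015):
    move_l([0.5,-0.335,z],None,0.03)
    f=get_contact_force()[2]-f0
    if f>3: break
print(z,f,get_eef_pos(),get_opening(),get_time_s())
p=grab_frame("wrist"); cv2.imwrite("pics/w3.png",p["pixels"])
```

```text
0.02933115392060496 29.83538678730838 [ 0.38974816 -0.26659051 -0.92689161]
0.01949999999999999 10.396929583138805 [ 0.50031564 -0.33517648  0.02123565] 0.0285961736030106 12.1
```

View pics/w3.png

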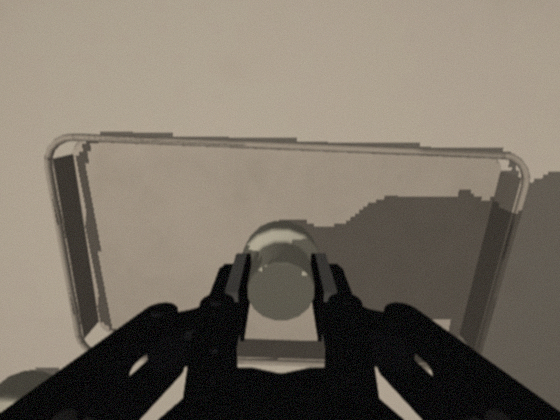

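The wrist view shows the plug resting on the tray floor, gripped at about (282,285). I'll release it and go above the handle.

Run:
```python
from h import *
command_gripper(0.045); command_gripper(0.08)
move_l([0.5,-0.335,0.16],None,0.15)
e,o=get_eef_pos(),get_orientation()
p=grab_frame("wrist"); cv2.imwrite("pics/w4.png",p["pixels"])
P=np.array([0.570,-0.0312]);R=0.14
pose=lambda th,z:([*(P+R*np.array([np.cos(th),np.sin(th)])),z],[np.pi,0,th-np.pi])
th=np.deg2rad(117)
for a in(0,.4,.8,1.1,1.3,1.35): 
    q=ik(*pose(th+a,0.066)); print(a,None if q is None else np.round(q,2))
try: reach(*pose(th,0.19))
except PlanningError as x: print(x)
command_gripper(0.06)
e,o=get_eef_pos(),get_orientation()
p=grab_frame("wrist"); cv2.imwrite("pics/w5.png",p["pixels"]); np.savez("w5.npz",T=cam(p,e,o),k=[p["fx"],p["cx"],p["cy"]])
print(e,o,np.round(get_q(),2),get_time_s())
for q in("handle","pivot"): print(q,[(np.round(d["location"],4).tolist(),round(d["confidence"],2)) for d in pinpoint(p,q)])
cv2.imwrite("pics/w45.png",np.hstack([cv2.resize(cv2.imread("pics/w4.png"),(400,300)),cv2.resize(p["pixels"],(400,300))]))
```

```text
0 [-1.1   0.28  0.97  2.   -0.27  1.   -2.66]
0.4 [ 0.49  0.14 -0.71  2.06  0.11  0.98 -2.54]
0.8 [ 0.62  0.06 -0.71  2.12  0.05  0.97 -1.99]
1.1 [ 0.7   0.05 -0.69  2.14  0.04  0.97 -1.58]
1.3 [ 0.74  0.06 -0.68  2.12  0.05  0.97 -1.33]
1.35 [ 0.75  0.07 -0.68  2.12  0.05  0.97 -1.27]
the arm cannot take that pose within its joint ranges
[ 0.49987637 -0.33492677  0.15963182] [-3.14114824e+00  4.52398806e-04 -2.32939492e-05] [ 0.91  0.29 -0.44  1.66  0.13  1.22 -1.12] 14.4083
handle []
pivot []
```

View pics/w45.png

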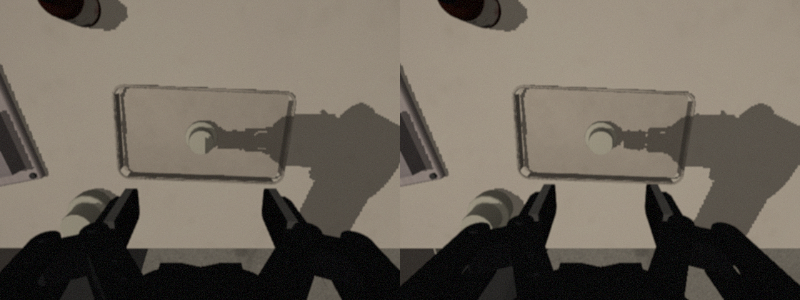

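Both views show the plug standing upright in the tray, at about (200,138) on the left. The joint 7 range rules out that yaw, so I'll use the half-turn grasp for the handle.

```bash
cat >> h.py <<'E'
P=np.array([0.570,-0.0312]);R=0.14
pose=lambda th,z:([*(P+R*np.array([np.cos(th),np.sin(th)])),z],[np.pi,0,th])
E
python3 - <<'E'
from h import *
th=np.deg2rad(117)
try: move_l([0.5,-0.2,0.19],[np.pi,0,0.9],0.25); reach(*pose(th,0.19))
except PlanningError as x: print(x)
e,o=get_eef_pos(),get_orientation()
for a in(0,.4,.8,1.1,1.3,1.35): 
    q=ik(*pose(th+a,0.068)); print(a,None if q is None else np.round(q,2))
p=grab_frame("wrist"); cv2.imwrite("pics/w6.png",p["pixels"]); np.savez("w6.npz",T=cam(p,e,o),k=[p["fx"],p["cx"],p["cy"]])
print(e,o,np.round(get_q(),2),get_time_s())
for q in("handle","pivot"): print(q,[(np.round(d["location"],4).tolist(),round(d["confidence"],2)) for d in pinpoint(p,q)])
E
```

```text
0 [ 0.61  0.32 -0.95  1.94  0.3   1.03  0.  ]
0.4 [ 0.76  0.19 -1.    2.05  0.19  1.    0.53]
0.8 [ 0.92  0.1  -1.02  2.12  0.1   0.98  1.12]
1.1 [ 1.    0.07 -1.    2.13  0.07  0.98  1.53]
1.3 [ 1.04  0.09 -0.99  2.12  0.09  0.98  1.78]
1.35 [ 1.05  0.1  -0.98  2.11  0.1   0.98  1.84]
[0.50692725 0.09138083 0.18976898] [-3.14101348e+00  5.67190946e-04  2.03803465e+00] [ 0.7   0.15 -0.99  1.81  0.13  1.25  0.14] 16.7333
handle [([0.5096, 0.0937, 0.0842], 0.63)]
pivot [([0.567, -0.0335, 0.0434], 0.68)]
```

View pics/w6.png

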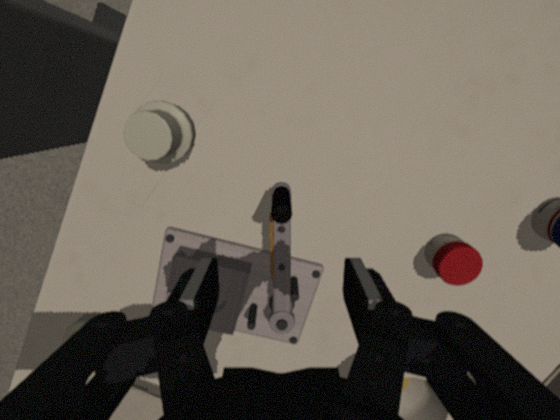

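The view shows the handle post just below the centre. Its top face is at about (283,211) and the boss at (283,322).

Run:
```python
from h import *
d=np.load("w6.npz");k=d["k"];p=dict(fx=k[0],fy=k[0],cx=k[1],cy=k[2])
for u,v,z in((283,211,.11),(283,322,.054)): print(np.round(bp(p,d["T"],u,v,z),4))
```

```text
[0.5063 0.0962 0.11  ]
[ 0.5693 -0.0274  0.054 ]
```

```bash
sed -i 's/P=np.array.*/P=np.array([0.5697,-0.030]);R=0.14/' h.py
python3 - <<'E'
from h import *
th=np.deg2rad(116.8)
move_l(*pose(th,0.13),0.15); move_l(*pose(th,0.066),0.08)
print(get_contact_force())
command_gripper(0.005,40)
print(get_opening(),get_grasp_force(),get_contact_force(),get_eef_pos(),get_time_s())
for a in np.linspace(0.13,1.17,9):
    try: move_l(*pose(th+a,0.066),0.1)
    except PlanningError as x: print(a,x); break
    t=th+a; f=get_contact_force()
    print(round(a,2),np.round([f@[-np.sin(t),np.cos(t),0],f@[np.cos(t),np.sin(t),0],f[2]],1),round(get_opening(),4))
    if np.linalg.norm(f)>25: break
print(get_time_s(),np.round(get_q(),2))
p=grab_frame("wrist"); cv2.imwrite("pics/w7.png",p["pixels"])
E
```

```text
[ 0.38243535 -0.40677064 -0.61862474]
0.014983575875561947 39.00567948818207 [-3.41331307 -1.48368127  6.20727987] [0.50607908 0.0945612  0.0663965 ] 18.8
0.13 [-2.6  0.8  0.7] 0.0153
0.26 [-2.2  0.8  3. ] 0.0149
0.39 [-2.8  2.   2.6] 0.015
0.52 [-3.   2.9  5.5] 0.0149
0.65 [-4.1  2.6  3.9] 0.0148
0.78 [-5.5  4.   5.4] 0.0148
0.91 [-5.3  5.   8.2] 0.0148
1.04 [-6.7  6.3 11.6] 0.0148
1.17 [-7.5  8.  14.9] 0.0149
21.8 [ 1.13  0.1  -1.12  2.12  0.11  0.98  1.59]
```

View pics/w7.png

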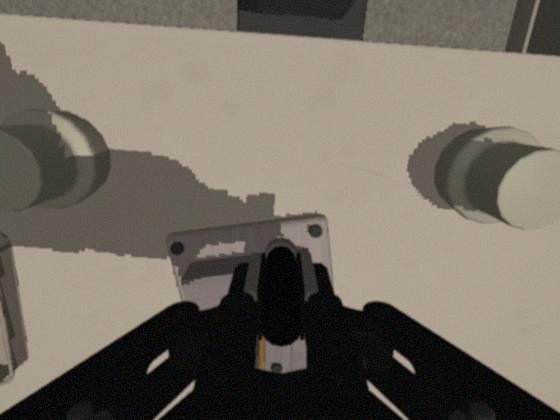

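The wrist view shows the post still gripped at about (283,285), with the arm following over the mould. I'll go on in small steps until the stop.

Run:
```python
from h import *
import h
h.R=0.1415
th=np.deg2rad(116.8)
for a in np.arange(1.19,1.42,0.015):
    try: move_l(*pose(th+a,0.0675),0.05)
    except PlanningError as x: print(a,x); break
    t=th+a; f=get_contact_force(); ft=f@[-np.sin(t),np.cos(t),0]; e=get_eef_pos()[:2]-P
    print(round(a,3),np.round([ft,f@[np.cos(t),np.sin(t),0],f[2]],1),"actual",round((np.arctan2(e[1],e[0])%6.2832)-th,3))
    if ft<-20: break
print(get_time_s())
w=grab_frame("wrist"); t=grab_frame("top"); cv2.imwrite("pics/w8.png",np.hstack([w["pixels"][:,80:480],cv2.resize(t["pixels"][150:310,220:380],(400,420))]) )
for q in("handle","pivot","plug_mid","tray"): print(q,[(np.round(d["location"],4).tolist(),round(d["confidence"],2)) for d in pinpoint(t,q)])
```

```text
1.19 [-6.1 -4.  -8.3] actual 1.172
1.205 [-7.3 -3.7 -6.4] actual 1.187
1.22 [-7.2 -4.2 -6.8] actual 1.202
1.235 [-6.1 -4.1 -6.8] actual 1.216
1.25 [-7.2 -2.8 -5.2] actual 1.231
1.265 [-6.  -2.9 -5.6] actual 1.246
1.28 [-7.  -3.5 -5.6] actual 1.261
1.295 [-6.4 -2.5 -3.4] actual 1.275
1.31 [-6.3 -2.2 -3.7] actual 1.291
1.325 [-7.8 -2.4 -4. ] actual 1.305
1.34 [-6.6 -1.9 -3.5] actual 1.32
1.355 [-10.6  -1.2  -0.8] actual 1.325
1.37 [-15.   -0.9   2.8] actual 1.328
1.385 [-19.6  -1.2   3.3] actual 1.329
1.4 [-25.   -0.3   6.9] actual 1.331
25.6
handle []
pivot [([0.5744, -0.0313, 0.0415], 0.96)]
plug_mid [([0.381, 0.0828, 0.0285], 0.69), ([0.4993, -0.3318, 0.0217], 0.68), ([0.3857, -0.1797, 0.0282], 0.55)]
tray [([0.501, -0.3372, 0.0038], 0.91)]
```

View pics/w8.png

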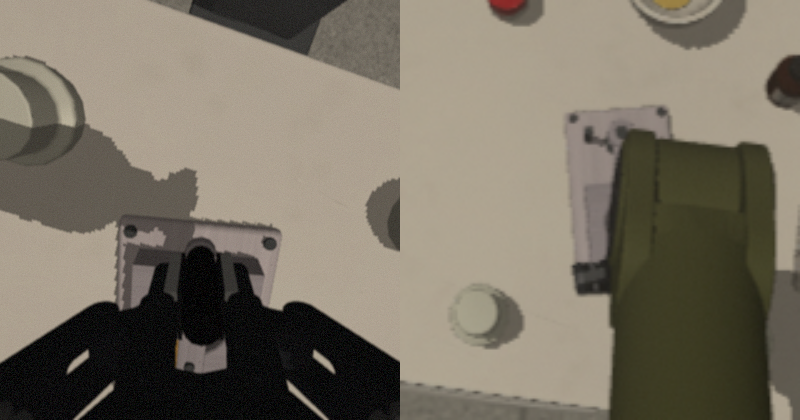

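The stop is clear: the angle stays at about 1.33 while the force climbs from 7 to 25 N, with the post still gripped. The plug stands in the tray, so I'll hand in.

```bash
python3 -c "
from bench import *
print(get_contact_force(),get_opening(),get_time_s()); print(close_job())"
```

```text
[-6.35313417 24.35883543  6.88086846] 0.01503362628457942 25.9
the job is handed in; nothing more can be done
None
```

The job is handed in at 25.9 s: the plug stands upright in the tray, and the gripper still holds the levelling arm against its stop with about 25 N. I did not deliberately touch the jar, bottle or cork, but I did not re-check their positions at the end.

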